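Hang the saw push block on the sloped accessory board

TASK

Put the push block away: hang it on the free stud of the sloped plywood board, its nose (the keyhole end) up the slope. Slip the wide end of its keyhole over the stud's head until the sole lies on the board, then slide the block down the slope until the stud is home in the closed end of the slot, and let go. Leave the battery pack, the tape measure and the wood offcut where they are.

Things in the scene. Friction and masses are not known exactly. Their poses are not given: they have to be found in the camera images.
- block_grip (a point): Centre of the push block's grip bar (110 x 26 wide x 26 mm high), 65 above the underside of its sole. The push block (for a saw; black plate, grey D handle, loose, about 0.4 kg) starts flat on the bench, sole down. Axes: x along its length to the nose (keyhole end), y left, z up from the sole. Sole plate 250 x 76 x 9; nose 151 ahead of this point, tail 99 behind. 37 free under the bar.
- block_entry (a point): Centre of the round wide end of the push block's keyhole, on the underside of the sole plate: 98 ahead of the grip point along the block's x and 65 below it. The hole is 27 mm in diameter, right through the 9 thick plate. A slot 12 mm wide leads from it straight towards the nose (+x). Same axes as block_grip.
- block_seat (a point): Where the stud's axis lies when it is home in the closed end of the push block's slot, on the underside of the sole plate: 24 mm ahead (+x) of the entry point, on the same centre line. Same axes as block_grip.
- stud: The free steel stud standing square out of the sloped board. Origin on its axis at the board's surface; x straight up the slope, y left along the board, z out of the board. Shank 8 mm in diameter and 12 long under a round head 18 in diameter and 6 high: 18 in all.
- panel: The sloped plywood board, fixed, 300 mm wide, 360 mm up the slope, at 30 degrees from level, rising away from the robot. Origin: middle of its lower edge, on its face, 20 above the bench; same axes as the stud, which stands at x 290, y -12. On the face, fixed: a wooden push stick (y 83 to 133, 12 thick, with its own stud head 19 high) and a flat wrench (y -137 to -99, 4 thick, nail 9 high).
- battery_center (a point): Middle of a black cordless-tool battery pack, 112 x 74 x 62 mm high, loose on the bench; must stay.
- tape_center (a point): Middle of a tape measure, 72 x 38 x 62 mm high, loose on the bench; must stay.
- offcut_center (a point): Middle of a pine offcut, 100 x 40 x 19 mm high, loose on the bench; must stay.

How it is judged:
By the outcome, as a careful person would: the job done as asked, in the order asked, and still so for the second after the job is handed in, with the robot touching nothing.
It also fails if it takes over 45 s, if anything falls off the work surface, if the arm or the gripper's body presses on something with over 40 N, if the wrist force passes 120 N, or if a joint passes its speed limit or range.

ROBOT

A 7-joint arm with a two-finger parallel gripper is mounted at the origin on the work surface. World frame = base frame: x ahead of the robot, y to its left, z up, the work surface at z = 0. Lengths are in m, angles in degrees, forces in N, time in s.
With the tool pointing down it reaches from about 0.425 to 0.875 m from the base axis. Payload 4.7 kg.
Tool frame: the origin (TCP) lies midway between the tips of the shut fingers; the grasp point (between the pads) lies 19 mm behind it (env.grip_depth is the distance from the TCP to the grasp point, in m); z points along the fingers, y is the line along which they close (so a half turn about z gives the same grasp; the last joint's range is limited). The gripper opens to 87 mm and grips with 3 to 60 N. Pads are 19 mm wide; open, the fingers measure 117 mm over their backs; the gripper's body (75 mm by 190 mm) begins 51 mm behind the grasp point.
Start: joints at [-69.15, 18.392, -4.016, 83.108, 1.295, 78.541, -3.26], TCP at [0.223, 0.611, 0.19] pointing down, gripper open.
Joint ranges: [-163.93, 163.93], [-17.29, 119.83], [-79.2, 71.16], [3.27, 140.29], [-89.18, 269.18], [5.43, 117.66], [-154.24, 154.24]. Speed limits (degrees/s): [147.25, 147.25, 180, 180, 180, 180, 180].

INTERFACE

Orientations are given as [roll, pitch, yaw] about the fixed x, y, z axes, in that order (R = Rz(yaw) Ry(pitch) Rx(roll)).
In Python, from cell import get_obs, optics, env, nets gives the robot as it stands.
- The arm moves only by the shell command python3 -m creep 'ROWS' [FORCE]. ROWS is JSON, a list of rows, each an object of numbers: "wx", "wy", "wz": the turn, a rotation vector about the tool's x, y, z in degrees; "tx", "ty", "tz": the shift along the tool's x, y, z in mm; "gripper": the opening, from -1 (shut) to 1 (fully open). A call has 1 to 5 rows; each row is the pose to reach, as a shift and turn from the pose commanded when the call began, along the tool's axes at that moment; what a row does not reach only later rows make up. A row lasts 1/12 s, in which the tool goes at most 41.7 mm and 7.16 degrees, less where a joint would pass 70% of its speed; a pose out of reach is approached as far as the arm can. A call with a gripper value outside its range is refused whole. The fingers move at their own pace and stop on an object; FORCE is the grip in N (left out, the last holds). Time passes only in rows, so rows that repeat a pose let the fingers close. It gives the time, the measured TCP pose, the force, the opening and the grip force at its end, in the units of the state.
- get_obs(): the state, without advancing time (a new reading comes with each control period).
- optics.read_camera(name): name is "side" or "top"; returns (picture, depth): 400x640x3 uint8, red, green, blue; 400x640 float32, m along the optical axis (not along the pixel's ray), 0 where there is no reading.
- optics.camera_info(name): a dict with "fovy" (degrees; the focal length in pixels is half the picture's height over the tangent of half this angle, whatever the lens; pixels are square), "cx", "cy" (the principal point, pixels), "k1" (the pictures are not rectified: a ray, as slopes to the right and down, at radius r is drawn at 1 + k1 r^2 times it, then the intrinsics apply), "R" (3x3) and "t" (3): a world point X has camera coordinates R X + t. Camera axes: x right, y down, z forward; pixel columns grow to the right and rows downward; lengths in m; the calibration is good to about 2 mm. A picture is of the moment at which its call begins. camera_info takes no time and is no camera call.
- env.sign_off(): hands the job in; it is judged then, once.
Trained networks look in the newest picture that a camera, given by its name, has taken for a name from the list of things; names that differ only in an ending like _2 or _b are one class to them, and where a whole thing is asked for, a point or a joint stands for the part that bears it (a point fixed in the world has none). Each returns a list of dicts, best first, with "confidence" (0 to 1); they miss things now and then, are a little off and sometimes report something else, mostly with a low value. They report only what shows in the picture. A call takes as long as a camera call.
- nets.look_for(query, camera): "point" ([x, y, z] in m, in world coordinates, good to about 4 mm: the middle of the surface that is visible of it).
- nets.place_of(query, camera): "point" ([x, y, z] in m, in world coordinates, good to about 4 mm: a listed point, or the origin of a listed thing).
The state is a dict: "time_s": time; "qpos": joint angles; "joint_velocities": joint speeds; "effort": joint torques, N m; "tool_pos": TCP position; "tool_rot": TCP orientation; "force": force on the tool from outside, world axes, zero at the start; "wrist_torque": the same for the moment, N m; "grip_width": finger opening in m; "grasp_force": force on a finger pad.
Only numpy, scipy, OpenCV 4.12 (cv2) and the standard library are available. Lean on these libraries where they do the work, as an engineer would, in place of code of your own. Each camera call takes 0.05 s, during which the arm holds its last target. There are 200 camera calls.

## Working session

There is one attempt and no reset: what is moved stays moved. The work goes in short steps, Python scripts to look and compute and a shell command to move; the robot and the scene stay as the last step left them, time stands still between calls to the robot, and variables do not carry over. Pictures are saved under pics/ and viewed, at most 10 in all, crops included, and the job is handed in when it is done.

```bash
mkdir -p pics; ls; cat > h.py <<'E'
import numpy as np, cv2
from scipy.spatial.transform import Rotation as Ro
from cell import get_obs, optics, env, nets
def snap(cam,name):
    p,d=optics.read_camera(cam); cv2.imwrite(f'pics/{name}.png',p[:,:,::-1]); np.save(f'pics/{name}.npy',d); return p,d
def rays(cam,uv):
    i=optics.camera_info(cam); f=200/np.tan(np.radians(i['fovy']/2))
    K=np.array([[f,0,i['cx']],[0,f,i['cy']],[0,0,1.]])
    return cv2.undistortPoints(np.array(uv,float).reshape(-1,1,2),K,np.array([i['k1'],0,0,0.])).reshape(-1,2)
def world(cam,uv,z):
    i=optics.camera_info(cam); n=rays(cam,uv); z=np.array(z,float).reshape(-1,1)
    return (np.hstack([n,np.ones((len(n),1))])*z-np.array(i['t']))@np.array(i['R'])
def pix(cam,X):
    i=optics.camera_info(cam); f=200/np.tan(np.radians(i['fovy']/2))
    K=np.array([[f,0,i['cx']],[0,f,i['cy']],[0,0,1.]]); R=np.array(i['R'],float)
    return cv2.projectPoints(np.array(X,float).reshape(-1,1,3),cv2.Rodrigues(R)[0],np.array(i['t'],float),K,np.array([i['k1'],0,0,0.]))[0].reshape(-1,2)
E
python3 - <<'E'
from h import *
np.set_printoptions(precision=4,suppress=True)
for c in ('top','side'):
    snap(c,c+'0'); i=optics.camera_info(c); print(c,-np.array(i['R']).T@i['t'],i['fovy'])
    for q in ('block_grip','block_entry','block_seat','stud','panel','battery_center','tape_center','offcut_center'):
        print(q,[(np.round(r['point'],3),round(r['confidence'],2)) for r in nets.place_of(q,c)][:3])
a=cv2.imread('pics/top0.png');b=cv2.imread('pics/side0.png')
o=get_obs();print(o)
E
```

```text
pics
top [ 0.4484 -0.0003  1.388 ] 50.0986311274422
block_grip [(array([0.518, 0.282, 0.067]), 0.56)]
block_entry [(array([0.61 , 0.309, 0.001]), 0.58)]
block_seat [(array([ 0.632,  0.318, -0.002]), 0.95)]
stud [(array([ 0.648, -0.26 ,  0.162]), 0.37)]
panel [(array([ 0.4  , -0.287,  0.022]), 0.72)]
battery_center [(array([0.519, 0.417, 0.034]), 0.86)]
tape_center [(array([0.7  , 0.371, 0.028]), 0.72)]
offcut_center [(array([ 0.754, -0.004,  0.009]), 0.85)]
side [ 0.4061 -0.5199  0.8087] 55.980350777090415
block_grip [(array([0.52 , 0.283, 0.065]), 0.86)]
block_entry [(array([0.606, 0.315, 0.001]), 0.92)]
block_seat [(array([ 0.636,  0.318, -0.   ]), 0.87)]
stud [(array([ 0.647, -0.259,  0.158]), 0.4)]
panel [(array([ 0.398, -0.282,  0.02 ]), 0.98)]
battery_center [(array([0.52 , 0.415, 0.025]), 0.67)]
tape_center [(array([0.701, 0.372, 0.032]), 0.59)]
offcut_center [(array([ 0.651, -0.259,  0.16 ]), 0.74), (array([ 0.752, -0.001,  0.01 ]), 0.5)]
{'time_s': 0.9, 'qpos': array([-69.1492,  18.3917,  -4.0188,  83.1085,   1.2944,  78.5416,
        -3.2608]), 'joint_velocities': array([-0.042 ,  0.0001,  0.0373,  0.015 ,  0.0269,  0.0282, -0.0018]), 'effort': array([ -0.0003, -49.109 ,  -0.4035, -31.2777,  -0.064 ,   0.0336,
         0.    ]), 'tool_pos': array([0.2228, 0.6106, 0.19  ]), 'tool_rot': array([179.9966,   0.0014, 159.9596]), 'force': array([ 0.068 ,  0.6595, -0.5225]), 'wrist_torque': array([-0.0085,  0.0623,  0.0165]), 'grasp_force': 0.0, 'grip_width': 0.08684126577108722}
```

View pics/top0.png

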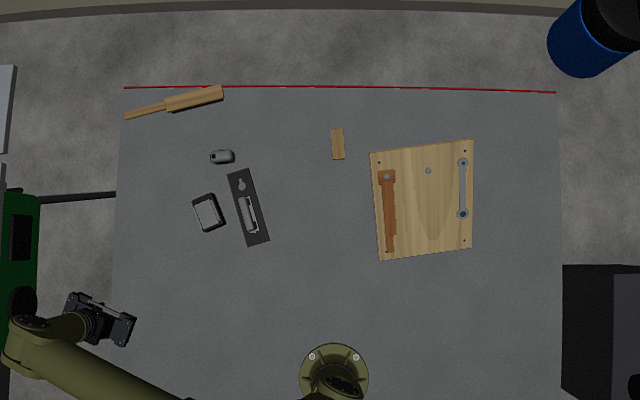

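View pics/side0.png

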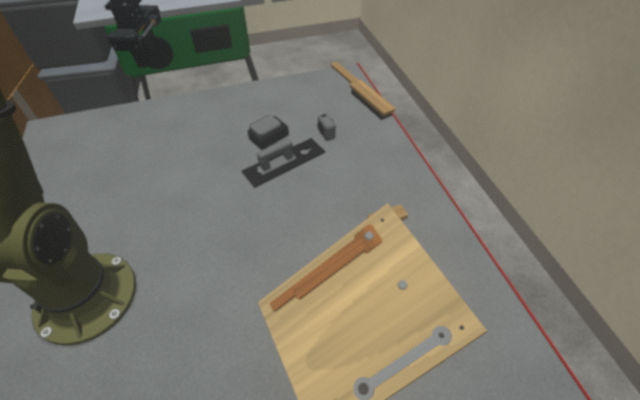

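Top: block at about (248,207), keyhole end up at (242,185), battery left at (209,212), tape at (222,157); free stud at (428,170) on the board. Side: stud at (402,285). Now refine.

```bash
python3 - <<'E'
from h import *
np.set_printoptions(precision=4,suppress=True)
# panel plane
P=[];
d=np.load('pics/top0.npy')
poly=np.array([[400,165],[420,158],[450,150],[452,235],[402,240]])
m=np.zeros((400,640),np.uint8);cv2.fillPoly(m,[poly],1);m[155:185,415:440]=0
v,u=np.nonzero(m*(d>0));X=world('top',np.c_[u,v],d[v,u])
for _ in range(3):
    c=X.mean(0);n=np.linalg.svd(X-c,full_matrices=False)[2][2];n*=np.sign(n[2]);r=(X-c)@n;X=X[abs(r)<2.5*r.std()+1e-4]
print('n',n,'slope',np.degrees(np.arccos(n[2])),'yaw',np.degrees(np.arctan2(-n[1],-n[0])),'rms',r.std())
# board outline yaw from corners in top picture
for cam,pts in (('top',[[370.5,153],[473,139.5],[472,247.5],[380.5,260.5]]),):
    i=optics.camera_info(cam);C=-np.array(i['R']).T@i['t'];D=world(cam,pts,[1]*4)-C
    Y=C+D*((c-C)@n/(D@n))[:,None];print(Y);e=Y[0]-Y[1];print('edges', [np.linalg.norm(Y[k]-Y[(k+1)%4]) for k in range(4)])
    for a,b in ((1,0),(2,3)):print('ydir',np.degrees(np.arctan2(*(Y[b]-Y[a])[1::-1]))-90)
    for a,b in ((3,0),(2,1)):
        print('xdir',np.degrees(np.arctan2(*(Y[b]-Y[a])[1::-1])))
# stud head on plane+18mm
for cam,cx,cy in (('top',428,170),('side',402,285)):
    p=cv2.imread(f'pics/{cam}0.png');w=p[cy-9:cy+10,cx-9:cx+10].astype(int)
    g=(w[:,:,2]-w[:,:,0])<40; k,l,s,ce=cv2.connectedComponentsWithStats(g.astype(np.uint8));j=l[9,9]
    uv=ce[j]+[cx-9,cy-9];i=optics.camera_info(cam);C=-np.array(i['R']).T@i['t'];D=world(cam,[uv],[1])[0]-C
    h=0.015;Z=C+D*(((c+h*n-C)@n)/(D@n));print(cam,uv,s[j],'stud base',Z-h*n)
# block
p=cv2.imread('pics/top0.png');sub=np.zeros((400,640),np.uint8);cv2.fillPoly(sub,[np.array([[226,165],[250,162],[276,240],[245,252],[232,200]])],1)
g=((p.max(2)<75)*sub).astype(np.uint8);print('dark',g.sum())
i=optics.camera_info('top');C=-np.array(i['R']).T@i['t'];v,u=np.nonzero(g);D=world('top',np.c_[u,v],np.ones(len(u)))-C
Q=(C+D*((0.009-C[2])/D[:,2])[:,None])[:,:2];(bc,sz,an)=cv2.minAreaRect((Q*1000).astype(np.float32));print('block',bc,sz,an)
big=cv2.resize(p[150:260,180:290],None,fx=5,fy=5,interpolation=cv2.INTER_CUBIC);cv2.imwrite('pics/blk.png',big)
E
```

```text
n [-0.4926 -0.0771  0.8668] slope 29.907259573290176 yaw 8.891389650259919 rms 0.0021366887835909403
[[ 0.6845 -0.095   0.1999]
 [ 0.7291 -0.3873  0.1992]
 [ 0.4199 -0.4379  0.019 ]
 [ 0.3751 -0.1441  0.0197]]
edges [np.float64(0.295708369186526), np.float64(0.36144022758918015), np.float64(0.29717356445564225), np.float64(0.36133771160405725)]
ydir 8.667688527811777
ydir 8.652658169864907
xdir 9.027560905361444
xdir 9.295388984267278
top [427.7778 169.9444] [ 6  6  7  7 36] stud base [ 0.6497 -0.2598  0.1655]
side [402.1714 284.3857] [ 5  4  9 10 70] stud base [ 0.6503 -0.2601  0.1658]
dark 1431
block (540.0822143554688, 287.8597412109375) (251.39170837402344, 79.58084869384766) 18.17363166809082
```

View pics/blk.png

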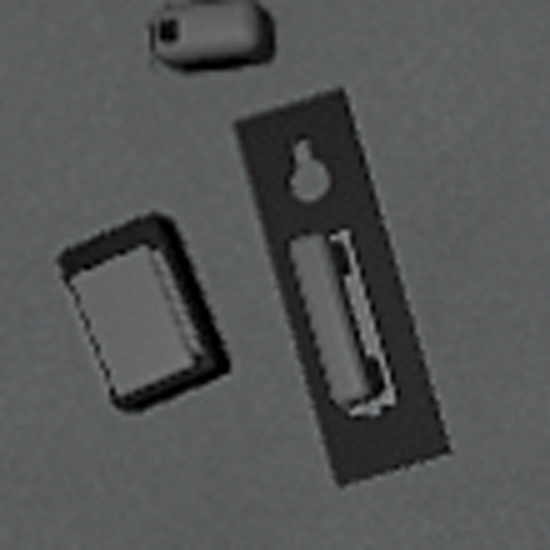

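The crop shows the bar with its long axis along the block, the keyhole at crop (310,175), and both lateral sides of the bar free. I'll grip about 10 mm ahead of the bar's centre, closer to the block's centre of mass. Next, a planner for the shifts.

```bash
cat >> h.py <<'E'
def toolR(yaw,slope,flip=0):  # block-like frame: x at yaw, nose up by slope -> tool R with z into sole, y along block -y/+y
    b=Ro.from_euler('z',yaw,degrees=True)*Ro.from_euler('y',-slope,degrees=True)
    return b*Ro.from_matrix(np.array([[-1,0,0],[0,1,0],[0,0,-1.]]) if not flip else np.diag([1.,-1,-1]))
def plan(pos,R,n,p0=None,R0=None):
    o=get_obs();p0=np.array(o['tool_pos']) if p0 is None else p0;R0=Ro.from_euler('xyz',o['tool_rot'],degrees=True) if R0 is None else R0
    W=(R0.inv()*R).as_rotvec();print('total deg',np.degrees(np.linalg.norm(W)),'mm',1000*np.linalg.norm(pos-p0))
    p,Rr=p0,R0
    for k in range(n):
        p2=p0+(pos-p0)*(k+1)/n;R2=R0*Ro.from_rotvec(W*(k+1)/n)
        print('t',np.round(Rr.inv().apply(p2-p)*1000,1),'w',np.round((Rr.inv()*R2).as_rotvec(degrees=True),2));p,Rr=p2,R2
E
python3 - <<'E'
from h import *
R=toolR(18.1,0,1); print(R.as_euler('xyz',degrees=True))
g=np.array([.517,.281,.0])+.010*np.array([.951,.309,0])
plan(g+[0,0,.19],R,4)
E
```

```text
[180.    0.   18.1]
total deg 141.85962779723434 mm 445.9755087264257
t [-99.3 -50.7  -0. ] w [ 0.   -0.   35.46]
t [-110.3   16.3   -0. ] w [ 0.   -0.   35.46]
t [-80.3  77.3  -0. ] w [ 0.   -0.   35.46]
t [-20.6 109.6  -0. ] w [ 0.   -0.   35.46]
```

```bash

python3 -m creep '[{"tx":-20,"ty":-10,"wz":7.1},{"tx":-40,"ty":-20,"wz":14.2},{"tx":-60,"ty":-30,"wz":21.3},{"tx":-80,"ty":-40,"wz":28.4},{"tx":-99,"ty":-51,"wz":35.5}]'
python3 -m creep '[{"tx":-22,"ty":3,"wz":7.1},{"tx":-44,"ty":6,"wz":14.2},{"tx":-66,"ty":10,"wz":21.3},{"tx":-88,"ty":13,"wz":28.4},{"tx":-110,"ty":16,"wz":35.5}]'
python3 -m creep '[{"tx":-16,"ty":15,"wz":7.1},{"tx":-32,"ty":31,"wz":14.2},{"tx":-48,"ty":46,"wz":21.3},{"tx":-64,"ty":62,"wz":28.4},{"tx":-80,"ty":77,"wz":35.5}]'
python3 -m creep '[{"tx":-4,"ty":22,"wz":7.1},{"tx":-8,"ty":44,"wz":14.2},{"tx":-12,"ty":66,"wz":21.3},{"tx":-16,"ty":88,"wz":28.4},{"tx":-21,"ty":110,"wz":35.5}]'
python3 - <<'E'
from h import *
print(get_obs()['qpos'])
R=toolR(18.1,0,1)
g=np.array([.517,.281,.0])+.010*np.array([.951,.309,0])
plan(g+[0,0,.046],R,1)
E
```

```text
[-69.14921061  18.39168621  -4.01879001  83.10848124   1.29441946
  78.54158897  -3.26083681]
total deg 141.85962779723434 mm 468.64144457710216
t [-397.2 -202.7  144. ] w [  0.    -0.   141.86]validation failed for argument at $[0]...
validation failed for argument at $[0]...
validation failed for argument at $[0]...
validation failed for argument at $[0]...
```

```bash

python3 -m creep '[{"tx":-20,"ty":-10,"tz":0,"wx":0,"wy":0,"wz":7.1,"gripper":1},{"tx":-40,"ty":-20,"tz":0,"wx":0,"wy":0,"wz":14.2,"gripper":1},{"tx":-60,"ty":-30,"tz":0,"wx":0,"wy":0,"wz":21.3,"gripper":1},{"tx":-80,"ty":-40,"tz":0,"wx":0,"wy":0,"wz":28.4,"gripper":1},{"tx":-99,"ty":-51,"tz":0,"wx":0,"wy":0,"wz":35.5,"gripper":1}]'
```

```text
time_s: 1.32
tool_pos: [0.2992, 0.528, 0.19]
tool_rot: [180.0, -0.0, 124.1]
force: [0.2, -0.5, 0.4]
grip_width: 0.0866
grasp_force: 0.0
```

```bash

python3 -m creep '[{"tx":-22,"ty":3,"tz":0,"wx":0,"wy":0,"wz":7.1,"gripper":1},{"tx":-44,"ty":6,"tz":0,"wx":0,"wy":0,"wz":14.2,"gripper":1},{"tx":-66,"ty":10,"tz":0,"wx":0,"wy":0,"wz":21.3,"gripper":1},{"tx":-88,"ty":13,"tz":0,"wx":0,"wy":0,"wz":28.4,"gripper":1},{"tx":-110,"ty":16,"tz":0,"wx":0,"wy":0,"wz":35.5,"gripper":1}]'
python3 -m creep '[{"tx":-16,"ty":15,"tz":0,"wx":0,"wy":0,"wz":7.1,"gripper":1},{"tx":-32,"ty":31,"tz":0,"wx":0,"wy":0,"wz":14.2,"gripper":1},{"tx":-48,"ty":46,"tz":0,"wx":0,"wy":0,"wz":21.3,"gripper":1},{"tx":-64,"ty":62,"tz":0,"wx":0,"wy":0,"wz":28.4,"gripper":1},{"tx":-80,"ty":77,"tz":0,"wx":0,"wy":0,"wz":35.5,"gripper":1}]'
python3 -m creep '[{"tx":-4,"ty":22,"tz":0,"wx":0,"wy":0,"wz":7.1,"gripper":1},{"tx":-8,"ty":44,"tz":0,"wx":0,"wy":0,"wz":14.2,"gripper":1},{"tx":-12,"ty":66,"tz":0,"wx":0,"wy":0,"wz":21.3,"gripper":1},{"tx":-16,"ty":88,"tz":0,"wx":0,"wy":0,"wz":28.4,"gripper":1},{"tx":-21,"ty":110,"tz":0,"wx":0,"wy":0,"wz":35.5,"gripper":1}]'
python3 - <<'E'
from h import *
print(get_obs()['qpos'])
R=toolR(18.1,0,1)
g=np.array([.517,.281,.0])+.010*np.array([.951,.309,0])
plan(g+[0,0,.046],R,1)
E
```

```text
time_s: 1.73
tool_pos: [0.3744, 0.4463, 0.1901]
tool_rot: [180.0, -0.0, 88.6]
force: [-0.2, -0.1, -0.1]
grip_width: 0.0869
grasp_force: 0.0
time_s: 2.15
tool_pos: [0.4501, 0.3649, 0.1902]
tool_rot: [180.0, -0.0, 53.1]
force: [-0.3, -0.0, 0.8]
grip_width: 0.0874
grasp_force: 0.0
time_s: 2.57
tool_pos: [0.5258, 0.2828, 0.1902]
tool_rot: [-180.0, -0.0, 17.6]
force: [0.4, 0.6, -0.6]
grip_width: 0.0869
grasp_force: 0.0
[-52.09549004  12.28959649  24.86831347  91.94698938  -5.28828939
  76.89588573 -98.90827346]
total deg 0.47876726817198095 mm 144.18351621203803
t [  1.   -1.  144.2] w [-0.02 -0.03 -0.48]
```

```bash

python3 -m creep '[{"tx":1,"ty":-1,"tz":35,"wx":0,"wy":0,"wz":-0.5,"gripper":1},{"tx":1,"ty":-1,"tz":70,"wx":0,"wy":0,"wz":-0.5,"gripper":1},{"tx":1,"ty":-1,"tz":105,"wx":0,"wy":0,"wz":-0.5,"gripper":1},{"tx":1,"ty":-1,"tz":130,"wx":0,"wy":0,"wz":-0.5,"gripper":1},{"tx":1,"ty":-1,"tz":144,"wx":0,"wy":0,"wz":-0.5,"gripper":1}]'
python3 -m creep '[{"tx":0,"ty":0,"tz":0,"wx":0,"wy":0,"wz":0,"gripper":-0.2},{"tx":0,"ty":0,"tz":0,"wx":0,"wy":0,"wz":0,"gripper":-0.3},{"tx":0,"ty":0,"tz":0,"wx":0,"wy":0,"wz":0,"gripper":-0.5},{"tx":0,"ty":0,"tz":0,"wx":0,"wy":0,"wz":0,"gripper":-1},{"tx":0,"ty":0,"tz":0,"wx":0,"wy":0,"wz":0,"gripper":-1}]' 50
python3 -m creep '[{"tx":0,"ty":0,"tz":0,"wx":0,"wy":0,"wz":0,"gripper":-1},{"tx":0,"ty":0,"tz":0,"wx":0,"wy":0,"wz":0,"gripper":-1},{"tx":0,"ty":0,"tz":0,"wx":0,"wy":0,"wz":0,"gripper":-1},{"tx":0,"ty":0,"tz":0,"wx":0,"wy":0,"wz":0,"gripper":-1},{"tx":0,"ty":0,"tz":0,"wx":0,"wy":0,"wz":0,"gripper":-1}]' 50
```

```text
time_s: 2.98
tool_pos: [0.5235, 0.2835, 0.0422]
tool_rot: [179.9, 0.3, 18.5]
force: [-0.8, -1.5, 0.7]
grip_width: 0.0871
grasp_force: 0.0
time_s: 3.4
tool_pos: [0.5269, 0.2853, 0.0477]
tool_rot: [-179.9, -0.2, 18.5]
force: [-0.4, -0.3, -0.4]
grip_width: 0.061
grasp_force: 0.0
time_s: 3.82
tool_pos: [0.5258, 0.2847, 0.046]
tool_rot: [-180.0, -0.0, 18.5]
force: [0.7, -0.4, 0.2]
grip_width: 0.0284
grasp_force: 0.0
```

```bash

python3 -m creep '[{"tx":0,"ty":0,"tz":0,"wx":0,"wy":0,"wz":0,"gripper":-1},{"tx":0,"ty":0,"tz":0,"wx":0,"wy":0,"wz":0,"gripper":-1},{"tx":0,"ty":0,"tz":0,"wx":0,"wy":0,"wz":0,"gripper":-1},{"tx":0,"ty":0,"tz":0,"wx":0,"wy":0,"wz":0,"gripper":-1},{"tx":0,"ty":0,"tz":0,"wx":0,"wy":0,"wz":0,"gripper":-1}]' 55
python3 -m creep '[{"tx":0,"ty":0,"tz":-10,"wx":0,"wy":0,"wz":0,"gripper":-1},{"tx":0,"ty":0,"tz":-35,"wx":0,"wy":0,"wz":0,"gripper":-1},{"tx":0,"ty":0,"tz":-65,"wx":0,"wy":0,"wz":0,"gripper":-1},{"tx":0,"ty":0,"tz":-85,"wx":0,"wy":0,"wz":0,"gripper":-1},{"tx":0,"ty":0,"tz":-100,"wx":0,"wy":0,"wz":0,"gripper":-1}]'
python3 - <<'E'
from h import *
np.set_printoptions(precision=4,suppress=True)
for c in ('top','side'):
    snap(c,c+'1')
    for q in ('block_grip','block_entry','block_seat'):
        print(c,q,[(np.round(r['point'],3),round(r['confidence'],2)) for r in nets.place_of(q,c)][:2])
o=get_obs();print(o['tool_pos'],o['tool_rot'],o['grip_width'],o['grasp_force'],o['force'],o['wrist_torque'],o['qpos'])
a=cv2.imread('pics/top1.png')[130:270,170:310];b=cv2.imread('pics/side1.png')[80:220,210:350]
cv2.imwrite('pics/v1.png',cv2.resize(np.hstack([a,b]),None,fx=2.8,fy=2.8,interpolation=cv2.INTER_CUBIC))
E
```

```text
time_s: 4.23
tool_pos: [0.5258, 0.2847, 0.0459]
tool_rot: [-180.0, 0.0, 18.5]
force: [0.4, 0.4, 0.1]
grip_width: 0.0018
grasp_force: 0.0
time_s: 4.65
tool_pos: [0.527, 0.2851, 0.1495]
tool_rot: [-179.9, -0.2, 18.4]
force: [0.2, 0.5, 0.3]
grip_width: 0.0004
grasp_force: 0.0
top block_grip [(array([0.518, 0.278, 0.067]), 0.93)]
top block_entry [(array([0.61 , 0.308, 0.001]), 0.91), (array([ 0.757, -0.004,  0.01 ]), 0.27)]
top block_seat [(array([0.635, 0.318, 0.002]), 0.6)]
side block_grip [(array([0.522, 0.281, 0.063]), 0.76)]
side block_entry [(array([ 0.609,  0.318, -0.   ]), 0.83), (array([ 0.647, -0.257,  0.162]), 0.35)]
side block_seat [(array([ 0.636,  0.318, -0.003]), 0.67), (array([0.521, 0.28 , 0.062]), 0.33)]
[0.525  0.2842 0.1446] [179.9583   0.1295  18.4598] 0.0005274651995882495 0.0 [-0.3243 -0.7715 -0.918 ] [-0.0509  0.1564  0.0066] [-51.9026  14.057   24.5733  95.2595  -6.0709  72.1421 -97.64  ]
```

View pics/v1.png

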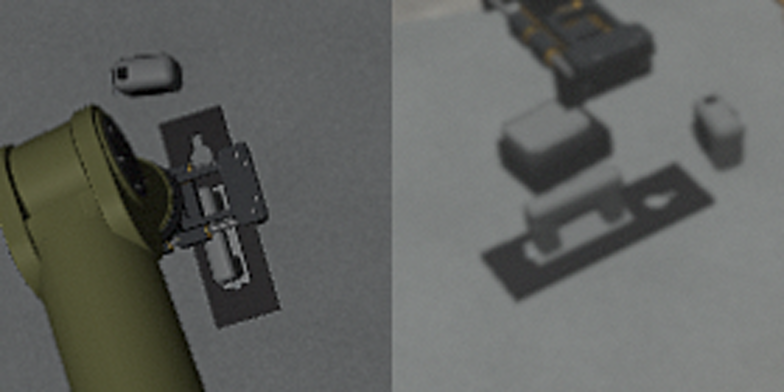

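The fingers closed on nothing: the block still lies on the bench. I'll check where the TCP projects compared with the fingers seen in the picture.

```bash
python3 - <<'E'
from h import *
o=get_obs();T=np.array(o['tool_pos']);R=Ro.from_euler('xyz',o['tool_rot'],degrees=True)
ims=[]
for c,(y,x) in (('top',(130,170)),('side',(30,210))):
    p=cv2.imread(f'pics/{c}1.png')[y:y+140,x:x+140];p=cv2.resize(p,None,fx=2.8,fy=2.8,interpolation=cv2.INTER_CUBIC)
    pts=[T,T+R.apply([0,0,-.1]),T+R.apply([0,.05,0]),[.5165,.281,.065],[.5165,.281,.078]]
    for q,col in zip(pix(c,pts),[(0,0,255),(255,0,0),(0,255,0),(0,255,255),(255,0,255)]):
        print(c,q);cv2.circle(p,tuple(int(v) for v in (q-[x,y])*2.8),4,col,1)
    ims.append(p)
cv2.imwrite('pics/v2.png',np.hstack(ims))
i=np.load('pics/side1.npy');t=np.load('pics/top1.npy')
# bar top height in top depth (initial)
d=np.load('pics/top0.npy');
for uv in ([246,215],[248,222],[249,208]): print(uv,world('top',[uv],[d[uv[1],uv[0]]]))
E
```

```text
top [239.13336468 208.68166104]
top [230.83968457 206.19896499]
top [255.25015959 203.56935449]
top [245.75886751 213.07501331]
top [244.88333875 212.84334741]
side [274.43058661 126.91974989]
side [270.74415118  95.75765133]
side [284.24676078 136.81447081]
side [274.41476696 149.89119954]
side [273.98236173 146.52641491]
[246, 215] [[0.50995008 0.27755639 0.07674155]]
[248, 222] [[0.48836813 0.27018706 0.07882256]]
[249, 208] [[0.5328454  0.27224852 0.06023491]]
```

View pics/v2.png

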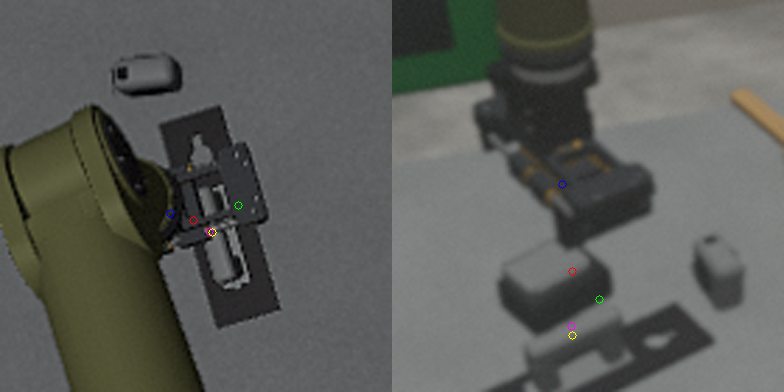

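```bash
python3 - <<'E'
from h import *
np.set_printoptions(precision=0,suppress=True,linewidth=160)
o=get_obs();T=np.array(o['tool_pos']);R=Ro.from_euler('xyz',o['tool_rot'],degrees=True);print(T,o['grip_width'])
for nm,c,TT,RR in (('side1','side',T,R),('top1','top',T,R),('side0','side',np.array([.2228,.6106,.19]),Ro.from_euler('xyz',[180,0,159.96],degrees=True)),('top0','top',np.array([.2228,.6106,.19]),Ro.from_euler('xyz',[180,0,159.96],degrees=True))):
    d=np.load(f'pics/{nm}.npy');v,u=np.nonzero(d>0);X=RR.inv().apply(world(c,np.c_[u,v],d[v,u])-TT)*1000
    k=(abs(X[:,0])<80)&(abs(X[:,1])<130)&(X[:,2]<30)&(X[:,2]>-160);X=X[k];print(nm,len(X))
    for z in range(-160,30,20):
        s=X[(X[:,2]>=z)&(X[:,2]<z+20)]
        if len(s): print(z,len(s),'min',s.min(0),'max',s.max(0),'mean',s.mean(0))
E
```

```text
[1. 0. 0.] 0.0005274651995882495
side1 1673
-160 795 min [ -38.  -95. -160.] max [  38.   98. -140.] mean [  -7.   30. -148.]
-140 531 min [ -38.  -91. -140.] max [  38.   97. -120.] mean [ -14.   26. -129.]
-120 257 min [ -38.  -82. -120.] max [  37.   89. -104.] mean [ -13.   40. -113.]
-100 1 min [-12.   7. -81.] max [-12.   7. -81.] mean [-12.   7. -81.]
-80 33 min [-12.  -7. -79.] max [ -4.  15. -61.] mean [ -9.   5. -69.]
-60 42 min [-12.  -9. -60.] max [  0.  12. -40.] mean [ -8.   4. -50.]
-40 14 min [-11.  -9. -40.] max [  8.  11. -34.] mean [ -5.   6. -37.]
top1 711
-160 463 min [ -37.    7. -159.] max [  38.   96. -141.] mean [  -0.   70. -150.]
-140 227 min [ -37.  -12. -139.] max [  38.   96. -120.] mean [ -11.   29. -130.]
-120 21 min [ -37.  -11. -120.] max [  35.   86. -109.] mean [ -12.   28. -116.]
side0 1656
-160 640 min [ -41.  -99. -160.] max [  37.   94. -140.] mean [ -10.  -31. -147.]
-140 397 min [ -42.  -98. -140.] max [  37.   95. -120.] mean [ -19.  -27. -130.]
-120 336 min [ -42.  -91. -120.] max [  37.   84. -101.] mean [ -16.  -43. -113.]
-100 52 min [ -15.  -62. -100.] max [  9.  62. -80.] mean [ -4.  14. -87.]
-80 99 min [-16. -61. -80.] max [ 10.  56. -61.] mean [ -4.  -8. -71.]
-60 103 min [-13. -55. -60.] max [ 10.  53. -40.] mean [ -3.  -3. -50.]
-40 29 min [-11. -55. -39.] max [ 12.  49. -33.] mean [ -1.   2. -36.]
top0 1347
-160 857 min [ -40.  -98. -160.] max [  38.   96. -140.] mean [  -7.  -22. -146.]
-140 286 min [ -39.  -96. -140.] max [  38.   90. -120.] mean [ -23.   -4. -128.]
-120 165 min [ -39.  -90. -120.] max [  33.   83. -102.] mean [ -27.  -14. -114.]
-100 11 min [-15.  42. -99.] max [ -7.  57. -81.] mean [-11.  48. -87.]
-80 6 min [ -9.  40. -76.] max [  1.  44. -60.] mean [ -4.  42. -69.]
-60 10 min [-12.  41. -57.] max [  7.  49. -41.] mean [ -4.  45. -48.]
-40 12 min [-11. -52. -40.] max [  8.  53. -31.] mean [ -7.  37. -35.]
```

The depth readings, taken in the tool frame, show the fingertips ending about 33 mm short of the reported TCP along tool z. The gripper body is offset by the same amount. X and y agree. So the reported TCP is about 32.5 mm too low here, and I'll correct for it: reopen, then descend further.

```bash

python3 -m creep '[{"tx":0,"ty":0,"tz":0,"wx":0,"wy":0,"wz":0,"gripper":1},{"tx":0,"ty":0,"tz":0,"wx":0,"wy":0,"wz":0,"gripper":1},{"tx":0,"ty":0,"tz":0,"wx":0,"wy":0,"wz":0,"gripper":1},{"tx":0,"ty":0,"tz":0,"wx":0,"wy":0,"wz":0,"gripper":1},{"tx":0,"ty":0,"tz":0,"wx":0,"wy":0,"wz":0,"gripper":1}]'
python3 -m creep '[{"tx":0,"ty":0,"tz":0,"wx":0,"wy":0,"wz":0,"gripper":1},{"tx":0,"ty":0,"tz":0,"wx":0,"wy":0,"wz":0,"gripper":1},{"tx":0,"ty":0,"tz":0,"wx":0,"wy":0,"wz":0,"gripper":1},{"tx":0,"ty":0,"tz":10,"wx":0,"wy":0,"wz":0,"gripper":1},{"tx":0,"ty":0,"tz":30,"wx":0,"wy":0,"wz":0,"gripper":1}]'
python3 -m creep '[{"tx":0,"ty":0,"tz":25,"wx":0,"wy":0,"wz":0,"gripper":1},{"tx":0,"ty":0,"tz":50,"wx":0,"wy":0,"wz":0,"gripper":1},{"tx":0,"ty":0,"tz":75,"wx":0,"wy":0,"wz":0,"gripper":1},{"tx":0,"ty":0,"tz":92,"wx":0,"wy":0,"wz":0,"gripper":1},{"tx":0,"ty":0,"tz":102,"wx":0,"wy":0,"wz":0,"gripper":1}]'
python3 -m creep '[{"tx":0,"ty":0,"tz":0,"wx":0,"wy":0,"wz":0,"gripper":0},{"tx":0,"ty":0,"tz":0,"wx":0,"wy":0,"wz":0,"gripper":-1},{"tx":0,"ty":0,"tz":0,"wx":0,"wy":0,"wz":0,"gripper":-1},{"tx":0,"ty":0,"tz":0,"wx":0,"wy":0,"wz":0,"gripper":-1},{"tx":0,"ty":0,"tz":0,"wx":0,"wy":0,"wz":0,"gripper":-1}]' 55
python3 -m creep '[{"tx":0,"ty":0,"tz":0,"wx":0,"wy":0,"wz":0,"gripper":-1},{"tx":0,"ty":0,"tz":0,"wx":0,"wy":0,"wz":0,"gripper":-1},{"tx":0,"ty":0,"tz":0,"wx":0,"wy":0,"wz":0,"gripper":-1},{"tx":0,"ty":0,"tz":0,"wx":0,"wy":0,"wz":0,"gripper":-1},{"tx":0,"ty":0,"tz":0,"wx":0,"wy":0,"wz":0,"gripper":-1}]' 55
```

```text
time_s: 5.47
tool_pos: [0.5258, 0.2846, 0.1459]
tool_rot: [180.0, -0.0, 18.5]
force: [-1.3, 0.6, -0.0]
grip_width: 0.0261
grasp_force: 0.0
time_s: 5.88
tool_pos: [0.5276, 0.2857, 0.1177]
tool_rot: [-179.9, -0.3, 18.5]
force: [0.9, 0.3, 0.3]
grip_width: 0.0591
grasp_force: 0.0
time_s: 6.3
tool_pos: [0.5239, 0.2836, 0.0107]
tool_rot: [179.9, 0.2, 18.5]
force: [-0.1, 0.0, -0.5]
grip_width: 0.0854
grasp_force: 0.0
time_s: 6.72
tool_pos: [0.5267, 0.2852, 0.0154]
tool_rot: [-180.0, -0.1, 18.5]
force: [0.7, -0.3, -0.1]
grip_width: 0.0616
grasp_force: 0.0
time_s: 7.13
tool_pos: [0.5258, 0.2847, 0.014]
tool_rot: [-180.0, -0.0, 18.5]
force: [0.1, -0.3, 0.2]
grip_width: 0.0283
grasp_force: 0.0
```

```bash

python3 -m creep '[{"tx":0,"ty":0,"tz":0,"wx":0,"wy":0,"wz":0,"gripper":-1},{"tx":0,"ty":0,"tz":0,"wx":0,"wy":0,"wz":0,"gripper":-1},{"tx":0,"ty":0,"tz":0,"wx":0,"wy":0,"wz":0,"gripper":-1}]' 58
python3 - <<'E'
from h import *
o=get_obs();print(o['tool_pos'],o['tool_rot'])
p,d=snap('side','side2')
# plate outline in side view: dark pixels, back-projected at z=9 mm
i=optics.camera_info('side');C=-np.array(i['R']).T@i['t']
v,u=np.nonzero(p.max(2)<75);X=world('side',np.c_[u,v],d[v,u])
k=(abs(X[:,2]-.009)<.006)&(d[v,u]>0)&(abs(X[:,0]-.54)<.16)&(abs(X[:,1]-.288)<.1)
D=world('side',np.c_[u,v][k],np.ones(k.sum()))-C;Q=(C+D*((.009-C[2])/D[:,2])[:,None])[:,:2]
b=np.array([np.cos(np.radians(18.3)),np.sin(np.radians(18.3))]);l=np.array([-b[1],b[0]]);T=o['tool_pos'][:2]
s=(Q-T)@b*1000;w=(Q-T)@l*1000;print(k.sum(),'along',np.percentile(s,[0,.5,99.5,100]),'across',np.percentile(w,[0,.5,99.5,100]))
print(cv2.minAreaRect((Q*1000).astype(np.float32)))
print('from top0:',(np.array([.54008,.28786])-T)@np.c_[b,l]*1000)
for q in('block_entry','block_seat'):
  for r in nets.place_of(q,'side')[:1]: print(q,np.round(r['point'],4),(np.array(r['point'][:2])-T)@np.c_[b,l]*1000)
E
```

```text
time_s: 7.38
tool_pos: [0.5259, 0.2844, 0.014]
tool_rot: [180.0, 0.0, 18.5]
force: [0.9, -1.0, 0.4]
grip_width: 0.0255
grasp_force: 58.0
[0.52591512 0.28435061 0.01396808] [1.79981614e+02 7.37813798e-04 1.84546731e+01]
934 along [-108.9361078  -108.14495498  137.75300636  181.2205202 ] across [-43.03270371 -42.97195135  88.68239016 118.9829117 ]
((548.1658325195312, 331.885986328125), (290.1971740722656, 161.87173461914062), 18.401811599731445)
from top0: [14.55042277 -1.11576404]
block_entry [0.6057 0.3149 0.0028] [85.34207862  3.95251591]
block_seat [ 0.6369  0.3177 -0.002 ] [115.8433324   -3.18565738]
```

Gripped (25.5 mm, 58 N), with the block still flat on the bench. The entry is about 86.6 mm ahead of the TCP, and the sole is at tool z +14 (reported). Lift, and plan the carry.

```bash

python3 -m creep '[{"tx":0,"ty":0,"tz":-15,"wx":0,"wy":0,"wz":0,"gripper":-1},{"tx":0,"ty":0,"tz":-50,"wx":0,"wy":0,"wz":0,"gripper":-1},{"tx":0,"ty":0,"tz":-90,"wx":0,"wy":0,"wz":0,"gripper":-1},{"tx":0,"ty":0,"tz":-130,"wx":0,"wy":0,"wz":0,"gripper":-1},{"tx":0,"ty":0,"tz":-165,"wx":0,"wy":0,"wz":0,"gripper":-1}]' 58
python3 -m creep '[{"tx":0,"ty":0,"tz":-25,"wx":0,"wy":0,"wz":0,"gripper":-1},{"tx":0,"ty":0,"tz":-45,"wx":0,"wy":0,"wz":0,"gripper":-1},{"tx":0,"ty":0,"tz":-50,"wx":0,"wy":0,"wz":0,"gripper":-1}]' 58
cat >> h.py <<'E'
STUD=np.array([.649,-.261,.1655]); RB=toolR(8.9,30,1); NB=-RB.apply([0,0,1.]); XB=RB.apply([1.,0,0])
E
python3 - <<'E'
from h import *
print(get_obs()['qpos'],NB,XB)
plan(STUD+.08*NB-RB.apply([.0866,0,.014]),RB,3)
E
```

```text
time_s: 7.95
tool_pos: [0.5252, 0.2847, 0.1805]
tool_rot: [-180.0, 0.0, 18.5]
force: [1.2, 1.5, -4.2]
grip_width: 0.0254
grasp_force: 58.0
time_s: 8.2
tool_pos: [0.527, 0.2857, 0.2324]
tool_rot: [-179.9, -0.3, 18.5]
force: [1.0, -0.2, -3.0]
grip_width: 0.0253
grasp_force: 58.0
[-52.46404374  11.30883879  25.14260949  88.22392786  -4.91102267
  81.246114   -98.55695859] [-0.49397993 -0.07735519  0.8660254 ] [0.85559834 0.13398312 0.5       ]
total deg 31.196452123718636 mm 566.3316733514454
t [-59.3 179.    8.9] w [-0.88  9.89  3.1 ]
t [-50.5 181.9   2.2] w [-0.88  9.89  3.1 ]
t [-40.5 184.4  -2.8] w [-0.88  9.89  3.1 ]
```

```bash

python3 -m creep '[{"tx":-8,"ty":24,"tz":1,"wx":0,"wy":1,"wz":0.3,"gripper":-1},{"tx":-20,"ty":60,"tz":3,"wx":-0.3,"wy":3,"wz":1,"gripper":-1},{"tx":-33,"ty":100,"tz":5,"wx":-0.5,"wy":5.5,"wz":1.7,"gripper":-1},{"tx":-46,"ty":140,"tz":7,"wx":-0.7,"wy":7.7,"wz":2.4,"gripper":-1},{"tx":-59,"ty":179,"tz":9,"wx":-0.9,"wy":9.9,"wz":3.1,"gripper":-1}]' 58
python3 -m creep '[{"tx":-10,"ty":36,"tz":0,"wx":-0.2,"wy":2,"wz":0.6,"gripper":-1},{"tx":-20,"ty":72,"tz":1,"wx":-0.4,"wy":4,"wz":1.2,"gripper":-1},{"tx":-30,"ty":109,"tz":1,"wx":-0.5,"wy":6,"wz":1.9,"gripper":-1},{"tx":-40,"ty":146,"tz":2,"wx":-0.7,"wy":8,"wz":2.5,"gripper":-1},{"tx":-50,"ty":182,"tz":2,"wx":-0.9,"wy":9.9,"wz":3.1,"gripper":-1}]' 58
python3 - <<'E'
from h import *
print(get_obs()['qpos'])
plan(STUD+.08*NB-RB.apply([.0866,0,.014]),RB,1)
E
```

```text
time_s: 8.62
tool_pos: [0.5249, 0.0948, 0.2174]
tool_rot: [179.3, -9.8, 15.4]
force: [0.3, -1.0, -2.9]
grip_width: 0.0258
grasp_force: 58.0
time_s: 9.03
tool_pos: [0.5253, -0.093, 0.2091]
tool_rot: [179.4, -19.8, 12.3]
force: [0.9, -0.1, -4.2]
grip_width: 0.0255
grasp_force: 58.0
[-30.2170767  -16.68540285  36.50023977 116.00907877   4.78791901
  58.51894997 -72.84186943]
total deg 10.689459866497042 mm 186.97616244840867
t [-36.5 183.3  -5.2] w [-0.8  10.18  3.17]
```

```bash

python3 -m creep '[{"tx":-7,"ty":36,"tz":-1,"wx":0,"wy":0,"wz":0,"gripper":-1},{"tx":-15,"ty":72,"tz":-2,"wx":0,"wy":0,"wz":0,"gripper":-1},{"tx":-22,"ty":108,"tz":-3,"wx":0,"wy":0,"wz":0,"gripper":-1},{"tx":-29,"ty":146,"tz":-4,"wx":0,"wy":0,"wz":0,"gripper":-1},{"tx":-36,"ty":183,"tz":-5,"wx":0,"wy":0,"wz":0,"gripper":-1}]' 58
python3 - <<'E'
from h import *
print(get_obs()['qpos'])
plan(STUD+.08*NB-RB.apply([.0866,0,.014]),RB,1)
E
```

```text
time_s: 9.45
tool_pos: [0.529, -0.2796, 0.2045]
tool_rot: [179.4, -19.8, 12.3]
force: [0.9, 0.0, -6.4]
grip_width: 0.0252
grasp_force: 58.0
[-30.95789737  -3.40023677  64.51647128 106.60122058 -12.20001271
  61.03107121 -39.28529014]
total deg 10.656016095328114 mm 1.1075943770896106
t [-0.8  0.2  0.7] w [-0.81 10.15  3.13]
```

```bash

python3 -m creep '[{"tx":0,"ty":0,"tz":0,"wx":-0.4,"wy":4,"wz":1.2,"gripper":-1},{"tx":0,"ty":0,"tz":0,"wx":-0.6,"wy":8,"wz":2.5,"gripper":-1},{"tx":-1,"ty":0,"tz":1,"wx":-0.8,"wy":10.2,"wz":3.1,"gripper":-1},{"tx":-1,"ty":0,"tz":1,"wx":-0.8,"wy":10.2,"wz":3.1,"gripper":-1}]' 58
python3 - <<'E'
from h import *
print(get_obs()['qpos'])
plan(STUD+.08*NB-RB.apply([.0866,0,.014]),RB,1)
E
```

```text
time_s: 9.78
tool_pos: [0.5263, -0.2782, 0.2002]
tool_rot: [-179.8, -29.8, 8.7]
force: [-1.6, -0.1, -4.9]
grip_width: 0.0254
grasp_force: 58.0
[-27.63176787 -14.4784293   60.69489545 114.81879691  -9.73230594
  50.68673999 -41.75953696]
total deg 0.27721119557292007 mm 4.389325471023551
t [ 3.3  2.  -2.1] w [-0.07  0.22 -0.15]
```

Target orientation is reached. Now check the tool offset while tilted, and how the plate sits in the grip.

```bash
python3 - <<'E'
from h import *
np.set_printoptions(precision=1,suppress=True,linewidth=160)
ims=[]
for c in('side','top'):
    p,d=snap(c,c+'3');o=get_obs();T=np.array(o['tool_pos']);R=Ro.from_euler('xyz',o['tool_rot'],degrees=True)
    v,u=np.nonzero(d>0);W=world(c,np.c_[u,v],d[v,u]);X=R.inv().apply(W-T)*1000
    b=(abs(X[:,0])<60)&(abs(X[:,1])<120)&(X[:,2]<-85)&(X[:,2]>-150);
    if b.sum(): print(c,'body',b.sum(),X[b].min(0),X[b].max(0),'z pct',np.percentile(X[b,2],[90,97,99]))
    k=(X[:,0]>-120)&(X[:,0]<150)&(abs(X[:,1])<45)&(X[:,2]>-10)&(X[:,2]<20)&(p[v,u].max(1)<90)
    Y=X[k];print('plate',k.sum(),Y.min(0),Y.max(0))
    for _ in range(3):
        A=np.c_[Y[:,:2],np.ones(len(Y))];s,*_=np.linalg.lstsq(A,Y[:,2],rcond=None);r=Y[:,2]-A@s;Y=Y[abs(r)<2*r.std()+.3]
    print('z=',np.degrees(s[:2]),'deg',s[2],'rms',r.std(),Y.min(0),Y.max(0))
    E=R.apply([[.0866,0,.014],[.1106,0,.014],[.1396,.038,.005],[.1396,-.038,.005]])+T
    print(pix(c,E),pix(c,[STUD+.018*NB]))
    for q in('block_entry','block_seat','stud'):
        for r in nets.place_of(q,c)[:1]: print(q,np.round(r['point'],4)*1000,R.inv().apply(np.array(r['point'])-T)*1000,r['confidence'])
    y,x=[int(t) for t in (pix(c,[STUD])[0][::-1]-[100,110])];x=min(max(x,0),440);y=min(max(y,0),220)
    ims.append(cv2.resize(cv2.cvtColor(p,cv2.COLOR_RGB2BGR)[y:y+180,x:x+200],None,fx=2,fy=2,interpolation=cv2.INTER_CUBIC));print('crop',x,y)
cv2.imwrite('pics/v3.png',np.hstack(ims))
E
```

```text
side body 4312 [ -39.4  -94.8 -150. ] [ 36.5  95.3 -85.8] z pct [-119.5 -112.6 -107.9]
plate 2733 [-108.2  -36.2   -9.9] [137.2  39.4  10.2]
z= [ 0.4 -0.2] deg 4.944764205296646 rms 0.9825075711192833 [-108.2  -36.2    2.3] [137.2  39.4   8. ]
[[390.2 277.2]
 [401.6 268.9]
 [428.1 275.9]
 [401.4 240.1]] [[401.2 284.8]]
block_entry [ 609.  -262.1  233. ] [87.1 -3.  14.2] 0.63
block_seat [ 630.5 -262.8  241.6] [109.8   1.   17.2] 0.82
crop 293 186
top body 1472 [ -38.5  -95.4 -149.8] [ 39.   96.4 -88.4] z pct [-119.2 -112.  -107.6]
plate 1213 [-56.2 -38.7  -9.9] [141.8  38.2  15.6]
z= [ 0.4 -0. ] deg 4.752431097606294 rms 1.9400532590943453 [-56.2 -38.7   0.6] [141.8  38.2   9.8]
[[433.9 177.7]
 [433.6 169.6]
 [448.2 158.7]
 [420.1 162.6]] [[428.5 170.6]]
block_entry [ 614.3 -268.   237.7] [88.8  3.3 13.9] 0.57
block_seat [ 634.1 -260.9  245.6] [110.7  -0.5  17.4] 0.6
crop 316 68
```

View pics/v3.png

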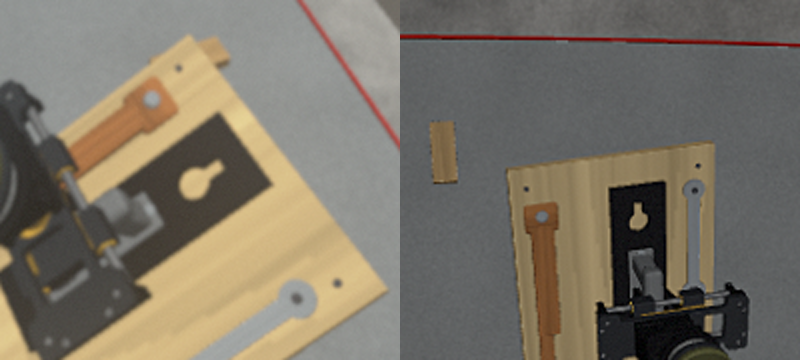

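Side crop: the block is parallel to the board, keyhole at about (197,183), clear of the stick and wrench. Top crop: keyhole at (638,216). The offset is fixed to the tool, and the plate sits as expected. Descend to about 25 mm above the board, settle and check.

```bash

python3 -m creep '[{"tx":1,"ty":0,"tz":10,"wx":0,"wy":0,"wz":0,"gripper":-1},{"tx":1,"ty":0,"tz":25,"wx":0,"wy":0,"wz":0,"gripper":-1},{"tx":1,"ty":0,"tz":40,"wx":0,"wy":0,"wz":0,"gripper":-1},{"tx":1,"ty":0,"tz":50,"wx":0,"wy":0,"wz":0,"gripper":-1},{"tx":1,"ty":0,"tz":55,"wx":0,"wy":0,"wz":0,"gripper":-1}]' 58
python3 -m creep '[{"tx":0,"ty":0,"tz":0,"wx":0,"wy":0,"wz":0,"gripper":-1},{"tx":0,"ty":0,"tz":0,"wx":0,"wy":0,"wz":0,"gripper":-1},{"tx":0,"ty":0,"tz":0,"wx":0,"wy":0,"wz":0,"gripper":-1},{"tx":0,"ty":0,"tz":0,"wx":0,"wy":0,"wz":0,"gripper":-1}]' 58
python3 - <<'E'
from h import *
np.set_printoptions(precision=1,suppress=True,linewidth=160)
ims=[]
for c in('side','top'):
    p,d=snap(c,c+'4');o=get_obs();T=np.array(o['tool_pos']);R=Ro.from_euler('xyz',o['tool_rot'],degrees=True)
    th=np.linspace(0,6.28,25);E=R.apply(np.c_[.0866+.0135*np.cos(th),.0135*np.sin(th),0*th+.005])+T;S=RB.apply(np.c_[.009*np.cos(th),.009*np.sin(th),0*th-.018])+STUD
    y,x=[int(t) for t in (pix(c,[STUD])[0][::-1]-[50,50])]
    im=cv2.resize(cv2.cvtColor(p,cv2.COLOR_RGB2BGR)[y:y+100,x:x+100],None,fx=4,fy=4,interpolation=cv2.INTER_CUBIC)
    for Q,col in((E,(0,0,255)),(S,(255,0,0))): cv2.polylines(im,[((pix(c,Q)-[x,y]+.5)*4).astype(int)],False,col,1)
    ims.append(im)
print(o['qpos'],o['force'])
cv2.imwrite('pics/v4.png',np.hstack(ims));plan(STUD+.025*NB-RB.apply([.0866,0,.014]),RB,1)
E
```

```text
time_s: 10.6
tool_pos: [0.559, -0.273, 0.1567]
tool_rot: [179.8, -30.0, 9.1]
force: [-0.3, 0.5, -4.2]
grip_width: 0.0254
grasp_force: 58.0
time_s: 10.93
tool_pos: [0.5587, -0.2746, 0.1585]
tool_rot: [179.8, -30.2, 9.0]
force: [-0.8, -0.4, -3.0]
grip_width: 0.0256
grasp_force: 58.0
[-32.7  -4.2  68.9 115.7 -24.   46.5 -30.5] [-0.3  0.5 -2.7]
total deg 0.2016298853245326 mm 4.03522861371215
t [-3.9  0.6  0.6] w [ 0.1 -0.2  0.1]
```

View pics/v4.png

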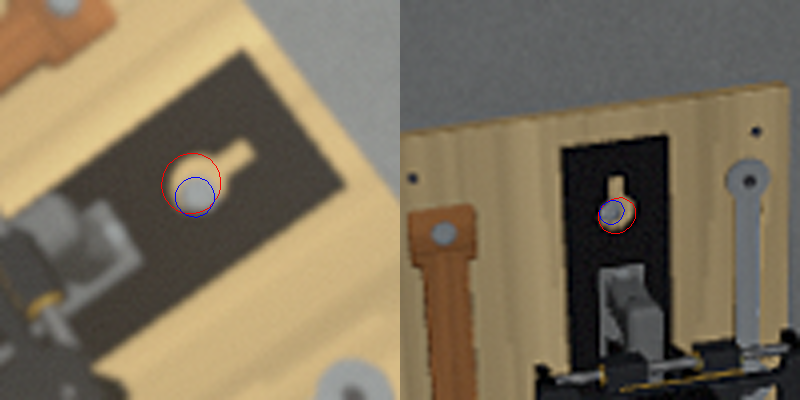

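Prediction (red hole, blue head) matches both pictures: side hole about (195,184) with the head at (196,195), top hole (617,214) with the head at (612,212). I'll apply the remaining 4 mm correction and go down in stages, watching joint 3, which is at 68.9 of 71.2.

```bash

python3 -m creep '[{"tx":-2,"ty":0.6,"tz":0,"wx":0,"wy":0,"wz":0,"gripper":-1},{"tx":-4,"ty":0.6,"tz":2,"wx":0,"wy":0,"wz":0,"gripper":-1},{"tx":-4,"ty":0.6,"tz":5,"wx":0,"wy":0,"wz":0,"gripper":-1},{"tx":-4,"ty":0.6,"tz":8,"wx":0,"wy":0,"wz":0,"gripper":-1},{"tx":-4,"ty":0.6,"tz":8,"wx":0,"wy":0,"wz":0,"gripper":-1}]' 58
python3 - <<'E'
from h import *
o=get_obs();print(o['qpos'],o['force'])
plan(STUD+.0*NB-RB.apply([.0866,0,.014]),RB,1)
E
```

```text
time_s: 11.45
tool_pos: [0.5589, -0.2743, 0.1479]
tool_rot: [179.9, -30.0, 9.0]
force: [-0.2, -0.0, -3.2]
grip_width: 0.0253
grasp_force: 58.0
[-31.84051404  -2.00700035  69.08991973 116.2597657  -27.30647575
  46.23740693 -27.50721716] [-0.21679725 -0.04921726 -3.24696669]
total deg 0.11713312852252937 mm 16.313736128730476
t [ 1.   0.8 16.3] w [ 0.06 -0.01  0.1 ]
```

```bash

python3 -m creep '[{"tx":0,"ty":0.8,"tz":3,"wx":0,"wy":0,"wz":0,"gripper":-1},{"tx":0,"ty":0.8,"tz":6,"wx":0,"wy":0,"wz":0,"gripper":-1},{"tx":0,"ty":0.8,"tz":9,"wx":0,"wy":0,"wz":0,"gripper":-1},{"tx":0,"ty":0.8,"tz":12,"wx":0,"wy":0,"wz":0,"gripper":-1},{"tx":0,"ty":0.8,"tz":12,"wx":0,"wy":0,"wz":0,"gripper":-1}]' 58
python3 - <<'E'
from h import *
o=get_obs();print(o['qpos'],o['force'])
plan(STUD+.0*NB-RB.apply([.0866,0,.014]),RB,1)
E
```

```text
time_s: 11.87
tool_pos: [0.565, -0.2742, 0.1375]
tool_rot: [179.9, -30.0, 9.0]
force: [-0.4, 0.6, -3.6]
grip_width: 0.0251
grasp_force: 58.0
[-30.67986672   1.63475689  69.18661628 116.33717785 -32.61710246
  46.36673607 -23.40417824] [-0.42351668  0.59189415 -3.61155614]
total deg 0.13088600036196749 mm 4.344982411637915
t [ 1.  -0.   4.2] w [0.07 0.01 0.11]
```

```bash

python3 -m creep '[{"tx":0,"ty":0,"tz":1,"wx":0,"wy":0,"wz":0,"gripper":-1},{"tx":0,"ty":0,"tz":2,"wx":0,"wy":0,"wz":0,"gripper":-1},{"tx":0,"ty":0,"tz":3,"wx":0,"wy":0,"wz":0,"gripper":-1},{"tx":0,"ty":0,"tz":3,"wx":0,"wy":0,"wz":0,"gripper":-1}]' 58
python3 -m creep '[{"tx":0,"ty":0,"tz":0.5,"wx":0,"wy":0,"wz":0,"gripper":-1},{"tx":0,"ty":0,"tz":1,"wx":0,"wy":0,"wz":0,"gripper":-1},{"tx":0,"ty":0,"tz":1,"wx":0,"wy":0,"wz":0,"gripper":-1}]' 58
python3 - <<'E'
from h import *
o=get_obs();print(o['qpos'],o['force'])
plan(STUD+.0*NB-RB.apply([.0866,0,.014]),RB,1)
E
```

```text
time_s: 12.2
tool_pos: [0.5667, -0.2743, 0.1357]
tool_rot: [179.9, -30.1, 9.0]
force: [-0.3, 1.0, -4.3]
grip_width: 0.0253
grasp_force: 58.0
time_s: 12.45
tool_pos: [0.5671, -0.2743, 0.135]
tool_rot: [179.9, -30.1, 9.0]
force: [-0.9, -0.3, -4.2]
grip_width: 0.0253
grasp_force: 58.0
[-30.33473712   2.59902611  69.186425   116.35374619 -34.1445259
  46.39656087 -22.24991955] [-0.87033411 -0.25262033 -4.20958152]
total deg 0.15056515402998777 mm 1.235329944980927
t [ 0.5 -0.5  1. ] w [ 0.08 -0.09  0.09]
```

```bash

python3 -m creep '[{"tx":0,"ty":0,"tz":0.5,"wx":0,"wy":0,"wz":0,"gripper":-1},{"tx":0,"ty":0,"tz":1,"wx":0,"wy":0,"wz":0,"gripper":-1},{"tx":0,"ty":0,"tz":1.5,"wx":0,"wy":0,"wz":0,"gripper":-1},{"tx":0,"ty":0,"tz":1.5,"wx":0,"wy":0,"wz":0,"gripper":-1}]' 58
python3 -m creep '[{"tx":0,"ty":0,"tz":0.5,"wx":0,"wy":0,"wz":0,"gripper":-1},{"tx":0,"ty":0,"tz":1,"wx":0,"wy":0,"wz":0,"gripper":-1},{"tx":0,"ty":0,"tz":1,"wx":0,"wy":0,"wz":0,"gripper":-1}]' 58
python3 - <<'E'
from h import *
o=get_obs();print(o['qpos'],o['force'])
plan(STUD+.0*NB-RB.apply([.0866,0,.014]),RB,1)
E
```

```text
time_s: 12.78
tool_pos: [0.5679, -0.2742, 0.1336]
tool_rot: [179.9, -30.1, 9.0]
force: [-0.5, -0.6, -3.9]
grip_width: 0.0257
grasp_force: 58.0
time_s: 13.03
tool_pos: [0.568, -0.2743, 0.1335]
tool_rot: [180.0, -30.1, 9.0]
force: [-7.4, 2.9, 5.6]
grip_width: 0.0255
grasp_force: 58.0
[-30.03475794   3.22463575  69.157808   116.31677475 -35.09903548
  46.58374593 -21.52562475] [-7.36377414  2.94169163  5.64427785]
total deg 0.11693965529049183 mm 1.0687476334657746
t [ 0.5 -0.6 -0.7] w [ 0.   -0.11  0.05]
```

The sole is on the board: contact at the expected height, about 12 N, with the head through the hole. Slide down the slope in stages.

```bash

python3 -m creep '[{"tx":0,"ty":-1,"tz":-0.5,"wx":0,"wy":0,"wz":0,"gripper":-1},{"tx":-2,"ty":-1,"tz":-0.5,"wx":0,"wy":0,"wz":0,"gripper":-1},{"tx":-4,"ty":-1,"tz":-0.5,"wx":0,"wy":0,"wz":0,"gripper":-1},{"tx":-6,"ty":-1,"tz":-0.5,"wx":0,"wy":0,"wz":0,"gripper":-1},{"tx":-8,"ty":-1,"tz":-0.5,"wx":0,"wy":0,"wz":0,"gripper":-1}]' 58
python3 -m creep '[{"tx":-2,"ty":0,"tz":0,"wx":0,"wy":0,"wz":0,"gripper":-1},{"tx":-4,"ty":0,"tz":0,"wx":0,"wy":0,"wz":0,"gripper":-1},{"tx":-4,"ty":0,"tz":0,"wx":0,"wy":0,"wz":0,"gripper":-1}]' 58
python3 - <<'E'
from h import *
o=get_obs();R=Ro.from_euler('xyz',o['tool_rot'],degrees=True);print(o['qpos'],'F tool',R.inv().apply(o['force']),o['wrist_torque'])
plan(STUD+.0*NB-RB.apply([.1106,0,.014]),RB,1)
E
```

```text
time_s: 13.45
tool_pos: [0.5617, -0.2745, 0.13]
tool_rot: [179.8, -30.2, 9.0]
force: [-0.1, 0.4, 0.5]
grip_width: 0.0253
grasp_force: 58.0
time_s: 13.7
tool_pos: [0.5577, -0.2752, 0.1276]
tool_rot: [179.9, -30.1, 9.0]
force: [-1.8, -1.1, 2.9]
grip_width: 0.0255
grasp_force: 58.0
[-30.002048     1.5515007   69.15180985 117.67938683 -33.55456018
  45.45893462 -21.71382351] F tool [-0.21037859  0.78246443 -3.45627025] [-0.00683773  0.7765476   0.0017993 ]
total deg 0.17924382693944207 mm 11.62484185643849
t [-11.6   0.1  -0.7] w [ 0.1  -0.14  0.05]
```

```bash

python3 -m creep '[{"tx":-2,"ty":0,"tz":0,"wx":0,"wy":0,"wz":0,"gripper":-1},{"tx":-4,"ty":0,"tz":0,"wx":0,"wy":0,"wz":0,"gripper":-1},{"tx":-6,"ty":0,"tz":0,"wx":0,"wy":0,"wz":0,"gripper":-1},{"tx":-8,"ty":0,"tz":0,"wx":0,"wy":0,"wz":0,"gripper":-1},{"tx":-9,"ty":0,"tz":0,"wx":0,"wy":0,"wz":0,"gripper":-1}]' 58
python3 -m creep '[{"tx":-1,"ty":0,"tz":0,"wx":0,"wy":0,"wz":0,"gripper":-1},{"tx":-2,"ty":0,"tz":0,"wx":0,"wy":0,"wz":0,"gripper":-1},{"tx":-2,"ty":0,"tz":0,"wx":0,"wy":0,"wz":0,"gripper":-1}]' 58
python3 - <<'E'
from h import *
o=get_obs();R=Ro.from_euler('xyz',o['tool_rot'],degrees=True);print(o['qpos'],'F tool',R.inv().apply(o['force']),o['wrist_torque'])
plan(STUD+.0*NB-RB.apply([.1106,0,.014]),RB,1)
E
```

```text
time_s: 14.12
tool_pos: [0.5503, -0.2764, 0.1232]
tool_rot: [179.8, -30.2, 9.0]
force: [0.6, 0.6, 4.8]
grip_width: 0.0255
grasp_force: 58.0
time_s: 14.37
tool_pos: [0.5486, -0.2767, 0.1222]
tool_rot: [179.8, -30.2, 9.0]
force: [0.6, 0.2, 5.1]
grip_width: 0.0253
grasp_force: 58.0
[-29.67965191   0.42073921  69.16402159 118.75649101 -32.6752041
  44.76131074 -21.40914651] F tool [ 3.11873134 -0.12535451 -4.0472841 ] [0.16360946 0.33626555 0.03260487]
total deg 0.2010239623066304 mm 1.1180691835250298
t [-0.9  0.  -0.7] w [ 0.11 -0.15  0.06]
```

```bash

python3 -m creep '[{"tx":-0.5,"ty":0,"tz":0,"wx":0,"wy":0,"wz":0,"gripper":-1},{"tx":-1,"ty":0,"tz":0,"wx":0,"wy":0,"wz":0,"gripper":-1},{"tx":-1,"ty":0,"tz":0,"wx":0,"wy":0,"wz":0,"gripper":-1}]' 58
python3 -m creep '[{"tx":-0.5,"ty":0,"tz":0,"wx":0,"wy":0,"wz":0,"gripper":-1},{"tx":-1,"ty":0,"tz":0,"wx":0,"wy":0,"wz":0,"gripper":-1},{"tx":-1,"ty":0,"tz":0,"wx":0,"wy":0,"wz":0,"gripper":-1}]' 58
python3 - <<'E'
from h import *
o=get_obs();R=Ro.from_euler('xyz',o['tool_rot'],degrees=True);print(o['qpos'],'F tool',R.inv().apply(o['force']),o['wrist_torque'])
plan(STUD+.0*NB-RB.apply([.1106,0,.014]),RB,1)
E
```

```text
time_s: 14.62
tool_pos: [0.5479, -0.2768, 0.1218]
tool_rot: [179.8, -30.2, 9.0]
force: [-0.5, 0.1, 4.9]
grip_width: 0.0254
grasp_force: 58.0
time_s: 14.87
tool_pos: [0.547, -0.2769, 0.1213]
tool_rot: [179.8, -30.2, 9.0]
force: [0.6, -0.7, 5.3]
grip_width: 0.0253
grasp_force: 58.0
[-29.61891754   0.22460104  69.15904383 118.94020351 -32.52361674
  44.64050051 -21.35245291] F tool [ 3.07731056  0.75794452 -4.32584861] [0.11993988 0.30416526 0.00663651]
total deg 0.21010038391907798 mm 1.1245313766906675
t [ 0.9  0.  -0.7] w [ 0.11 -0.16  0.08]
```

```bash

python3 -m creep '[{"tx":-0.5,"ty":0,"tz":0,"wx":0,"wy":0,"wz":0,"gripper":-1},{"tx":-1,"ty":0,"tz":0,"wx":0,"wy":0,"wz":0,"gripper":-1},{"tx":-1,"ty":0,"tz":0,"wx":0,"wy":0,"wz":0,"gripper":-1}]' 58
python3 -m creep '[{"tx":-0.5,"ty":0,"tz":0,"wx":0,"wy":0,"wz":0,"gripper":-1},{"tx":-1,"ty":0,"tz":0,"wx":0,"wy":0,"wz":0,"gripper":-1},{"tx":-1,"ty":0,"tz":0,"wx":0,"wy":0,"wz":0,"gripper":-1}]' 58
python3 - <<'E'
from h import *
o=get_obs();R=Ro.from_euler('xyz',o['tool_rot'],degrees=True);print('F tool',R.inv().apply(o['force']),o['wrist_torque'])
plan(STUD+.0*NB-RB.apply([.1106,0,.014]),RB,1)
ims=[]
for c in('side','top'):
    p,d=snap(c,c+'5');y,x=[int(t) for t in (pix(c,[STUD])[0][::-1]-[40,40])]
    ims.append(cv2.resize(cv2.cvtColor(p,cv2.COLOR_RGB2BGR)[y:y+80,x:x+80],None,fx=5,fy=5,interpolation=cv2.INTER_CUBIC))
cv2.imwrite('pics/v5.png',np.hstack(ims))
E
```

```text
time_s: 15.12
tool_pos: [0.5468, -0.277, 0.1212]
tool_rot: [179.8, -30.2, 9.0]
force: [2.5, -0.2, 5.1]
grip_width: 0.0253
grasp_force: 58.0
time_s: 15.37
tool_pos: [0.5467, -0.2769, 0.1212]
tool_rot: [179.8, -30.3, 9.0]
force: [5.0, -0.3, 5.8]
grip_width: 0.0253
grasp_force: 58.0
F tool [ 7.15625946  1.08629892 -2.55782136] [ 0.2063316  -0.52884265 -0.05955634]
total deg 0.3321540050891278 mm 1.3596474503468854
t [ 1.2  0.1 -0.6] w [ 0.14 -0.28  0.11]
```

View pics/v5.png

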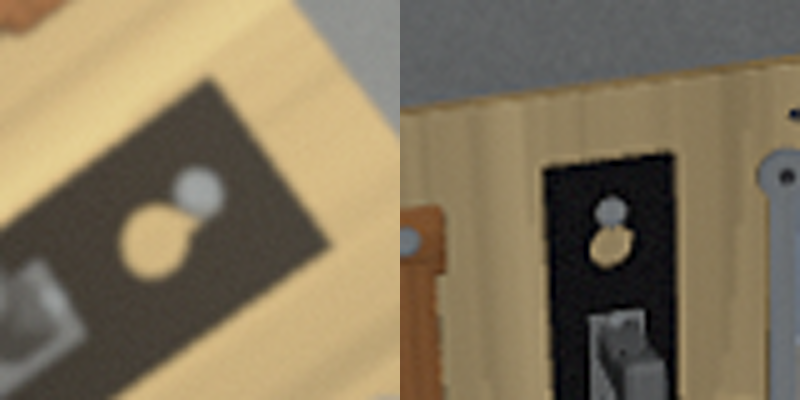

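The head (side crop (198,192), top crop (611,212)) sits in the closed end of the slot. The block stopped moving and the force rose, so it is home. Relax, release and retreat.

```bash

python3 -m creep '[{"tx":1,"ty":0,"tz":0,"wx":0,"wy":0,"wz":0,"gripper":-1},{"tx":1,"ty":0,"tz":0,"wx":0,"wy":0,"wz":0,"gripper":-1},{"tx":1,"ty":0,"tz":0,"wx":0,"wy":0,"wz":0,"gripper":1},{"tx":1,"ty":0,"tz":0,"wx":0,"wy":0,"wz":0,"gripper":1},{"tx":1,"ty":0,"tz":0,"wx":0,"wy":0,"wz":0,"gripper":1}]' 20
python3 -m creep '[{"tx":0,"ty":0,"tz":0,"wx":0,"wy":0,"wz":0,"gripper":1},{"tx":0,"ty":0,"tz":0,"wx":0,"wy":0,"wz":0,"gripper":1},{"tx":0,"ty":0,"tz":0,"wx":0,"wy":0,"wz":0,"gripper":1},{"tx":0,"ty":0,"tz":0,"wx":0,"wy":0,"wz":0,"gripper":1},{"tx":0,"ty":0,"tz":0,"wx":0,"wy":0,"wz":0,"gripper":1}]'
python3 -m creep '[{"tx":0,"ty":0,"tz":-5,"wx":0,"wy":0,"wz":0,"gripper":1},{"tx":0,"ty":0,"tz":-15,"wx":0,"wy":0,"wz":0,"gripper":1},{"tx":0,"ty":0,"tz":-30,"wx":0,"wy":0,"wz":0,"gripper":1},{"tx":0,"ty":0,"tz":-50,"wx":0,"wy":0,"wz":0,"gripper":1},{"tx":0,"ty":0,"tz":-65,"wx":0,"wy":0,"wz":0,"gripper":1}]'
python3 -m creep '[{"tx":0,"ty":0,"tz":-5,"wx":0,"wy":0,"wz":0,"gripper":1},{"tx":0,"ty":0,"tz":-5,"wx":0,"wy":0,"wz":0,"gripper":1},{"tx":0,"ty":0,"tz":-5,"wx":0,"wy":0,"wz":0,"gripper":1}]'
python3 - <<'E'
from h import *
o=get_obs();print(o['qpos'],o['force'],o['time_s'])
ims=[]
for c in('side','top'):
    p,d=snap(c,c+'6');y,x=[int(t) for t in (pix(c,[STUD-.05*XB])[0][::-1]-[50,50])]
    ims.append(cv2.resize(cv2.cvtColor(p,cv2.COLOR_RGB2BGR)[y:y+100,x:x+100],None,fx=4,fy=4,interpolation=cv2.INTER_CUBIC))
    for q in('battery_center','tape_center','offcut_center'): print(c,q,[np.round(r['point'],3) for r in nets.place_of(q,c)][:1])
cv2.imwrite('pics/v6.png',np.hstack(ims))
E
```

```text
time_s: 15.88
tool_pos: [0.5443, -0.2763, 0.1188]
tool_rot: [179.9, -29.9, 9.0]
force: [0.0, 0.1, -0.9]
grip_width: 0.0387
grasp_force: 0.0
time_s: 16.3
tool_pos: [0.5456, -0.2768, 0.1201]
tool_rot: [179.9, -30.1, 9.0]
force: [-0.3, 0.1, 0.4]
grip_width: 0.0713
grasp_force: 0.0
time_s: 16.72
tool_pos: [0.5132, -0.2822, 0.1779]
tool_rot: [179.8, -30.2, 9.0]
force: [0.1, -0.5, 0.5]
grip_width: 0.0869
grasp_force: 0.0
time_s: 16.97
tool_pos: [0.511, -0.282, 0.1804]
tool_rot: [179.9, -30.1, 9.0]
force: [-0.2, -0.6, -0.9]
grip_width: 0.0869
grasp_force: 0.0
[-22.53014829 -13.6886264   58.31737712 117.56396913 -12.69829677
  48.9060579  -37.18365403] [-0.16802057 -0.56685043 -0.92120678] 16.9667
side battery_center [array([0.521, 0.414, 0.031])]
side tape_center [array([0.703, 0.372, 0.028])]
side offcut_center [array([ 0.753, -0.002,  0.01 ])]
top battery_center [array([0.518, 0.417, 0.035])]
top tape_center [array([0.699, 0.37 , 0.031])]
top offcut_center [array([ 0.757, -0.004,  0.009])]
```

View pics/v6.png

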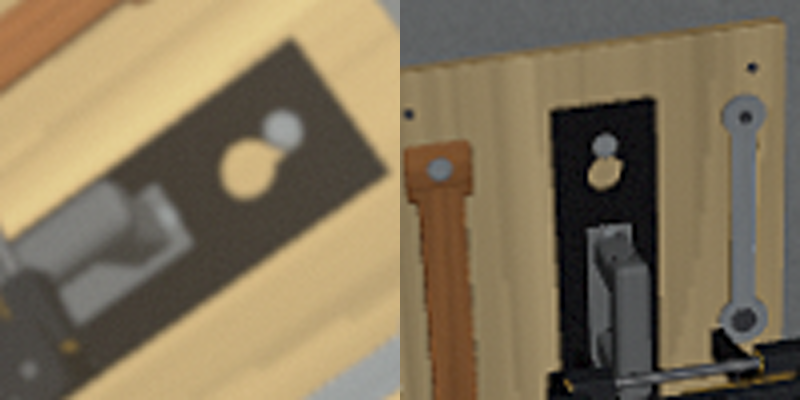

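The block hangs with the stud head at the slot's closed end (side crop (283,130), top crop (605,146)) and the sole flat on the board. The gripper is clear and the other items haven't moved.

```bash
python3 -c "
from cell import env
print(env.sign_off())"
```

```text
the job is handed in; nothing more can be done
None
```

The push block hangs on the free stud, nose up the slope, with the stud home in the closed end of its slot; the gripper is clear, the battery pack, tape measure and offcut have not moved, and the job was handed in at about 17 s.

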